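# Close a paint tin by running the fingertips round its rim

### The job

Close the paint tin: with the fingers shut, start at the yellow lug and run the fingertips once round the rim of the lid, counter-clockwise seen from above, lightly pressing each of the five lugs fully down in turn, and stay within 2 cm above the rim on the way from each lug to the next. Do not touch the wet dab of paint in the middle of the lid, do not grip, shift or lift the tin, and leave everything else where it is.

Things in the scene. Friction and masses are not known exactly. Their poses are not given: they have to be found in the camera images.
- tin: Full paint tin, loose, about 4 kg, upright, 160 mm across, white with a red band; flat steel lid 164 mm across, its top 140 mm above the tin's foot, five lugs in a circle. Origin at the centre of its foot, z up along the tin's axis, x points from the axis to the yellow lug. The handle hangs down its side.
- dab: Wet red dab of paint on the middle of the lid, within 35 mm of the tin's axis, 1.5 mm high. Origin on the lid at its centre. Not to be touched.
- board: Flat paint-stained cardboard sheet fixed to the table, 380 x 500 x 4 mm, on which the tin stands. Origin at the centre of its underside.
- lug0_top (a point): Middle of the top of the yellow lug, on the tin's own x axis; the first in the row. On the lid, 68 mm from the tin's axis; moves with the lug: raised about 12 mm above the lid, fully down 5 mm above it. Lug 18 mm wide radially, 43 mm along the rim, flat for 10 mm mid-top, sloping down at 25 degrees to both ends.
- lug0 (a joint): Yellow lug number 1: how far it is pressed straight down, 0 (raised) to 0.007 m (fully down, hard stop). It yields at about 3 N and stays where it is left; fingertips sliding along the rim ride up its end slope and press it down.
- lug1_top (a point): Middle of the top of a blue lug, 72 degrees counter-clockwise (seen from above) from the yellow one; number 2 in the row. On the lid, 68 mm from the tin's axis; moves with the lug: raised about 12 mm above the lid, fully down 5 mm above it. Lug 18 mm wide radially, 43 mm along the rim, flat for 10 mm mid-top, sloping down at 25 degrees to both ends.
- lug1 (a joint): Blue lug number 2: how far it is pressed straight down, 0 (raised) to 0.007 m (fully down, hard stop). It yields at about 3 N and stays where it is left; fingertips sliding along the rim ride up its end slope and press it down.
- lug2_top (a point): Middle of the top of a blue lug, 144 degrees counter-clockwise (seen from above) from the yellow one; number 3 in the row. On the lid, 68 mm from the tin's axis; moves with the lug: raised about 12 mm above the lid, fully down 5 mm above it. Lug 18 mm wide radially, 43 mm along the rim, flat for 10 mm mid-top, sloping down at 25 degrees to both ends.
- lug2 (a joint): Blue lug number 3: how far it is pressed straight down, 0 (raised) to 0.007 m (fully down, hard stop). It yields at about 3 N and stays where it is left; fingertips sliding along the rim ride up its end slope and press it down.
- lug3_top (a point): Middle of the top of a blue lug, 216 degrees counter-clockwise (seen from above) from the yellow one; number 4 in the row. On the lid, 68 mm from the tin's axis; moves with the lug: raised about 12 mm above the lid, fully down 5 mm above it. Lug 18 mm wide radially, 43 mm along the rim, flat for 10 mm mid-top, sloping down at 25 degrees to both ends.
- lug3 (a joint): Blue lug number 4: how far it is pressed straight down, 0 (raised) to 0.007 m (fully down, hard stop). It yields at about 3 N and stays where it is left; fingertips sliding along the rim ride up its end slope and press it down.
- lug4_top (a point): Middle of the top of a blue lug, 288 degrees counter-clockwise (seen from above) from the yellow one; number 5 in the row. On the lid, 68 mm from the tin's axis; moves with the lug: raised about 12 mm above the lid, fully down 5 mm above it. Lug 18 mm wide radially, 43 mm along the rim, flat for 10 mm mid-top, sloping down at 25 degrees to both ends.
- lug4 (a joint): Blue lug number 5: how far it is pressed straight down, 0 (raised) to 0.007 m (fully down, hard stop). It yields at about 3 N and stays where it is left; fingertips sliding along the rim ride up its end slope and press it down.
- jar_amber: Bystander: amber glass jar, 52 mm across, 85 mm tall. Origin at its underside or on its long axis. To be left alone.
- can_small: Bystander: small green can, 60 mm across, 75 mm tall. Origin at its underside or on its long axis. To be left alone.
- sanding_block: Bystander: cork sanding block 100 x 55 x 25 mm with a red sole. Origin at its underside or on its long axis. To be left alone.
- scraper: Bystander: scraper, 190 mm long, lying down. Origin at its underside or on its long axis. To be left alone.
- paint_brush: Bystander: paint brush, 180 mm long, lying down. Origin at its underside or on its long axis. To be left alone.
- tin_opener: Bystander: screwdriver-like tin opener, 170 mm long, lying down. Origin at its underside or on its long axis. To be left alone.
- mixing_cup: Bystander: white plastic cup, 70 mm across, 85 mm tall, on the table beside the board. Origin at its underside or on its long axis. To be left alone.

How it is judged:
By the outcome, as a careful person would: the job done as asked, in the order asked, and still so for the second after the job is handed in, with the robot touching nothing.
It also fails if it takes over 64 s, if anything falls off the work surface, if the arm or the gripper's body presses on something with over 40 N, if the wrist force passes 120 N, or if a joint passes its speed limit or range.

### The arm

A 6-joint arm with a two-finger parallel gripper is mounted at the origin on the work surface. World frame = base frame: x ahead of the robot, y to its left, z up, the work surface at z = 0. Lengths are in mm, angles in rad, forces in N, time in s.
With the tool pointing down it reaches from about 275 to 750 mm from the base axis. Payload 10.2 kg.
Tool frame: the origin (TCP) lies between the finger pads, 19 mm behind the fingertips; this is the grasp point; z points along the fingers, y is the direction in which the jaws open and shut (so a half turn about z gives the same grasp; the last joint's range is limited). The gripper opens to 85 mm and grips with 20 to 120 N. Pads are 22 mm wide; open, the fingers measure 114 mm over their backs; the gripper's body (76 mm by 85 mm) begins 54 mm behind the grasp point. The pads swing forward as they close: fully open they stand 13 mm farther back than shut.
Start: joints at [-1.39, 0.313, 1.498, -0, 1.331, -0.223], TCP at [206.269, -482.788, 249.994] pointing down, gripper open.
Joint ranges: [-2.94, 2.94], [-0.97, 2.17], [0.19, 2.56], [-1.23, 4.37], [0.02, 3.11], [-2.88, 2.88]. Speed limits (rad/s): [2.39, 2.39, 3.01, 3.14, 3.14, 3.14].

### API

Orientations are given as a unit quaternion [w, x, y, z].
In Python, from rig import sense, optics, ctrl gives the robot as it stands.
- The arm moves only by the tool play_rows, never from a script. Its argument "plan" is a list of rows, each a list of 7 numbers: the shift along the world's x, y, z in mm, then the turn, a rotation vector about the world's x, y, z in rad, then the opening, from -1 (shut) to 1 (fully open), so that 0 is half open. A call has 1 to 5 rows; each row shifts and turns the pose as measured when the row begins; what a row does not reach is not made up. A row lasts 1/12 s, in which the tool goes at most 41.7 mm and 7.16 degrees, less where a joint would pass 70% of its speed; a pose out of reach is approached as far as the arm can. A call is refused whole if a number of a shift passes 41.7 or a number of a turn 0.125, either way. A call with a gripper value outside its range is refused whole. The fingers move at their own pace and stop on an object; "grip_force" is the grip in N (left out, the last holds). Time passes only in rows, so rows that do not move let the fingers close. It gives the time, the measured TCP pose, the force and the opening at its end, in the units of the state.
- sense(): the state, without advancing time (a new reading comes with each control period).
- optics.capture(name): name is "side" or "top" or "wrist"; returns a dict with "img" (420x560x3 uint8, blue, green, red), "fx", "fy", "cx", "cy" (pixels), "world_to_cam" (4x4, takes a point from world to camera coordinates). Camera axes: x right, y up, looking along -z (the intrinsics and any distortion apply to the point x, -y, -z); pixel columns grow to the right and rows downward; lengths in mm; the calibration is good to about 2 mm. A picture is of the moment at which its call begins. There is no depth.
- ctrl.finish_job(): hands the job in, once; it reports no verdict.
The state is a dict: "time_s": time; "joints": joint angles; "dq": joint speeds; "tau": joint torques, N m; "eef_pos": TCP position; "ee_rot": TCP orientation; "force": force on the tool from outside, world axes, zero at the start; "wrist_torque": the same for the moment, N m; "grip_width": opening from 0.0 (shut) to 1.0 (fully open).
Only numpy, scipy, OpenCV 4.12 (cv2) and the standard library are available. Lean on these libraries where they do the work, as an engineer would, in place of code of your own. Each camera call takes 0.05 s, during which the arm holds its last target. There are 200 camera calls.

## Working session

There is one attempt and no reset: what is moved stays moved. The work goes in short steps, Python scripts to look and compute and a tool call to move; the robot and the scene stay as the last step left them, time stands still between calls to the robot, and variables do not carry over. Pictures are saved under pics/ and viewed, about 8 in all and at most 12, crops included, and the job is handed in when it is done.

Besides the shell and the picture viewer there is one more tool, called after "Emit:" as name(argument=value, ...), one argument or row to a line, values as JSON. play_rows: Moves the arm, as the interface text tells. Its arguments: {"type":"object","properties":{"plan":{"type":"array"},"grip_force":{"type":"number"}},"required":["plan"]}

```bash
ls; mkdir -p pics
python3 - <<'E'
from rig import sense, optics
import cv2,numpy as np,pickle
s=sense();print(s)
d={}
for n in("top","side"):
    c=optics.capture(n);d[n]=c;cv2.imwrite(f"pics/{n}0.png",c["img"]);print(n,{k:v for k,v in c.items() if k!="img"})
pickle.dump(d,open("cap0.pkl","wb"))
E
```

```text
pics
{'time_s': 0.0, 'joints': array([-1.39040990e+00,  3.13480357e-01,  1.49844274e+00,  8.88042215e-06,
        1.33101083e+00, -2.23411826e-01]), 'dq': array([ 0.00211582, -0.00074316, -0.00106925, -0.00013425,  0.00058365,
        0.001537  ]), 'tau': array([-2.88739298e-03, -4.12273550e+01, -2.59744906e+01, -3.60761396e-04,
        4.12837500e-03,  1.89001668e-05]), 'eef_pos': array([ 206.22142426, -482.54528059,  249.41739953]), 'ee_rot': array([-6.70392988e-04,  9.79687504e-01,  2.00529160e-01,  1.87376503e-05]), 'force': array([-0.04587901,  0.12826176,  0.58472223]), 'wrist_torque': array([0.11435371, 0.04936572, 0.03379671]), 'grip_width': 1.001542917238877}
top {'fx': 400.4516576397663, 'fy': 400.4516576397663, 'cx': 275.1895806569056, 'cy': 209.6539399177777, 'world_to_cam': array([[ 2.68997316e-02, -9.99618180e-01, -6.31650319e-03,
        -4.00181020e+01],
       [ 9.83872258e-01,  2.53571431e-02,  1.77066078e-01,
        -5.54833499e+02],
       [-1.76838303e-01, -1.09776622e-02,  9.84178696e-01,
        -1.26315899e+03],
       [ 0.00000000e+00,  0.00000000e+00,  0.00000000e+00,
         1.00000000e+00]])}
side {'fx': 434.48545621279345, 'fy': 434.48545621279345, 'cx': 264.71972212634057, 'cy': 211.9525465966048, 'world_to_cam': array([[-7.77703128e-01, -6.28546731e-01, -1.03369096e-02,
         4.05345527e+02],
       [ 4.78874113e-01, -6.03005296e-01,  6.38015829e-01,
        -3.30380219e+02],
       [-4.07255974e-01,  4.91236827e-01,  7.69953863e-01,
        -9.64011331e+02],
       [ 0.00000000e+00,  0.00000000e+00,  0.00000000e+00,
         1.00000000e+00]])}
```

View pics/top0.png

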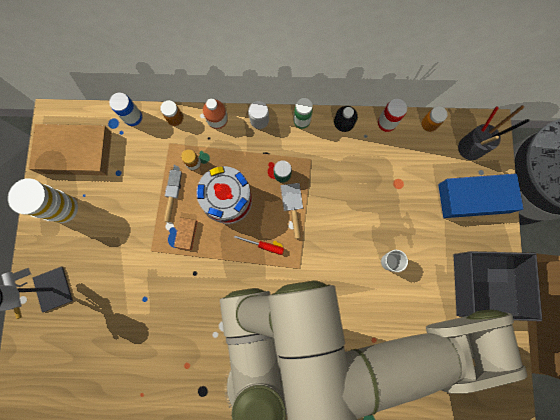

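View pics/side0.png

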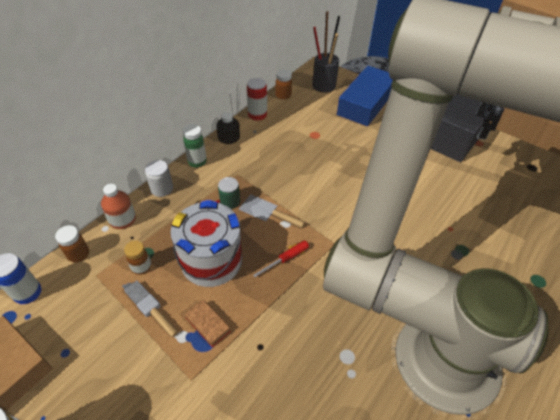

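The top view shows the tin at (223,195), with the yellow lug at (217,171) and the blue lugs around it. The side view shows the tin at (205,228) and the yellow lug at (179,221). Next I'll measure the lugs by colour.

```bash
cat > h.py <<'E'
import numpy as np,cv2
def ray(c,u,v,z):
    W=c["world_to_cam"];R=W[:3,:3];o=-R.T@W[:3,3]
    d=R.T@np.array([(u-c["cx"])/c["fx"],-(v-c["cy"])/c["fy"],-1.])
    return o+d*(z-o[2])/d[2]
def proj(c,p):
    q=c["world_to_cam"]@np.append(p,1);return np.array([c["cx"]-c["fx"]*q[0]/q[2],c["cy"]+c["fy"]*q[1]/q[2]])
def blobs(c,lo,hi,ctr,rad,amin=8):
    h=cv2.cvtColor(c["img"],cv2.COLOR_BGR2HSV);m=cv2.inRange(h,lo,hi)
    k=np.zeros_like(m);cv2.circle(k,ctr,rad,255,-1)
    n,_,st,ce=cv2.connectedComponentsWithStats(m&k)
    return [(ce[i],st[i,4]) for i in range(1,n) if st[i,4]>=amin]
def lugs(c,ctr,rad,z):
    out=[]
    for nm,lo,hi in(("Y",(20,120,110),(34,255,255)),("B",(100,120,60),(130,255,255)),("R",(0,170,90),(8,255,255))):
        for p,a in blobs(c,lo,hi,ctr,rad): out.append((nm,p,a,ray(c,*p,z if nm!="R" else 145)))
    return out
E
python3 - <<'E'
import pickle;from h import *
d=pickle.load(open("cap0.pkl","rb"))
for n,ctr,r in(("top",(223,193),32),("side",(207,228),42)):
    L=lugs(d[n],ctr,r,154);print(n)
    for l in L:print(l[0],l[1].round(1),l[2],l[3].round(1))
    P=np.array([l[3][:2] for l in L if l[0]!="R"]);
    c=P.mean(0);print("mean",c,"r",np.linalg.norm(P-c,axis=1).round(1),"ang",np.degrees(np.arctan2(*(P-c).T[::-1])).round(1))
E
```

```text
top
Y [216.1 170.1] 82 [655.6 158.1 154. ]
B [240.9 178.6] 80 [630.7  80.9 154. ]
B [200.4 191. ] 81 [588.5 202.5 154. ]
B [240.  204.3] 85 [550.6  80.2 154. ]
B [214.8 211.9] 87 [525.2 155.  154. ]
R [222.4 191.3] 230 [591.6 136.6 145. ]
R [231.9 220.1] 16 [503.2 103.6 145. ]
mean [590.1480848  135.36335421] r [69.3 67.9 67.1 67.8 67.8] ang [  19.2  -53.3   91.4 -125.6  163.1]
side
Y [177.6 219.1] 122 [653.8 162.4 154. ]
B [208.1 204.3] 107 [629.1  83.7 154. ]
B [233.1 220.5] 106 [547.7  83.6 154. ]
B [185.4 245.2] 132 [584.8 204.3 154. ]
B [218.8 245.5] 138 [525.2 157.8 154. ]
R [204.5 227.3] 262 [592.4 135.9 145. ]
mean [588.13627907 138.34506024] r [70.  68.3 68.1 66.  65.9] ang [  20.1  -53.1 -126.4   92.9  162.8]
```

The two views agree to about 3 mm: the tin's axis is near (589,137), the yellow lug is at about 19.5°, and the radii come to about 68 mm as given. I'll shut the gripper and carry it high towards the yellow lug at about (653,160).

Emit:
play_rows(
  plan=[
    [18, 26, 0, 0, 0, 0, -1],
    [18, 26, 0, 0, 0, 0, -1],
    [18, 26, 0, 0, 0, 0, -1],
    [18, 26, 0, 0, 0, 0, -1],
    [18, 26, 0, 0, 0, 0, -1],
  ],
  grip_force=20,
)

```text
time_s: 0.52
eef_pos: [295.3, -350.6, 246.9]
ee_rot: [-0.002, 0.981, 0.196, -0.001]
force: [0.4, -1.6, -0.1]
grip_width: 0.297
```

Emit:
play_rows(
  plan=[
    [18, 26, 0, 0, 0, 0, -1],
    [18, 26, 0, 0, 0, 0, -1],
    [18, 26, 0, 0, 0, 0, -1],
    [18, 26, 0, 0, 0, 0, -1],
    [18, 26, 0, 0, 0, 0, -1],
  ],
)

```text
time_s: 0.93
eef_pos: [387.8, -212.9, 245.9]
ee_rot: [-0.003, 0.981, 0.196, -0.001]
force: [0.7, -1.4, -0.8]
grip_width: -0.003
```

Emit:
play_rows(
  plan=[
    [18, 26, 0, 0, 0, 0, -1],
    [18, 26, 0, 0, 0, 0, -1],
    [18, 26, 0, 0, 0, 0, -1],
    [18, 26, 0, 0, 0, 0, -1],
    [18, 26, 0, 0, 0, 0, -1],
  ],
)

```text
time_s: 1.35
eef_pos: [480.6, -74.7, 245.2]
ee_rot: [-0.004, 0.981, 0.196, -0.002]
force: [0.6, -0.8, 0.7]
grip_width: -0.004
```

Emit:
play_rows(
  plan=[
    [20, 26, 0, 0, 0, 0, -1],
    [20, 26, 0, 0, 0, 0, -1],
    [20, 26, 5, 0, 0, 0, -1],
    [20, 26, 5, 0, 0, 0, -1],
    [10, 26, 5, 0, 0, 0, -1],
  ],
)

```text
time_s: 1.77
eef_pos: [573.6, 63.7, 257.9]
ee_rot: [-0.005, 0.981, 0.196, -0.004]
force: [-0.0, 0.1, -0.1]
grip_width: 0.0
```

Emit:
play_rows(
  plan=[
    [10, 26, 0, 0, 0, 0, -1],
    [10, 26, 0, 0, 0, 0, -1],
    [0, 20, 0, 0, 0, 0, -1],
    [0, 0, 0, 0, 0, 0, -1],
    [0, 0, 0, 0, 0, 0, -1],
  ],
)

```text
time_s: 2.18
eef_pos: [595.1, 144.9, 255.7]
ee_rot: [-0.005, 0.98, 0.199, -0.006]
force: [0.5, 0.7, -0.7]
grip_width: 0.001
```

Run:
```python
from rig import sense,optics;from h import *;import pickle
c=optics.capture("wrist");s=sense();print(s["eef_pos"],s["force"])
pickle.dump(c,open("w1.pkl","wb"));im=c["img"].copy()
a=np.radians(19.5)
for k in range(5):
    t=a+k*np.radians(72);p=proj(c,[589.2+68*np.cos(t),136.8+68*np.sin(t),156]);print(k,p.round(0));cv2.circle(im,tuple(int(x) for x in p),4,(0,255,0),1)
cv2.imwrite("pics/w1.png",im)
for l in lugs(c,(280,210),700,154):
    if l[2]>150: print(l[0],l[1].round(1),l[2],l[3].round(1))
```

```text
[594.93666517 144.69166471 255.68350811] [-0.16284461  1.09875441 -0.09322165]
0 [296. 143.]
1 [207. 199.]
2 [238. 286.]
3 [331. 292.]
4 [374. 210.]
Y [210.2  17. ] 1892 [704. 242. 154.]
Y [297.3 140.9] 1469 [654.7 158.7 154. ]
B [211.2 194.4] 1184 [591.8 203.4 154. ]
B [374.  205.6] 1206 [633.1  83.9 154. ]
B [122.3 215.7] 671 [547.1 262.9 154. ]
B [234.8 279.5] 778 [528.  160.5 154. ]
B [332.2 287.4] 986 [554.  81. 154.]
R [436.7 145. ] 997 [692.3  60.1 145. ]
R [289.7 222. ] 3115 [591.6 137.  145. ]
```

View pics/w1.png

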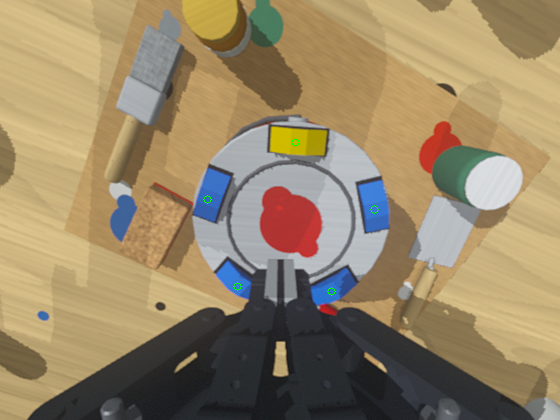

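The wrist picture has all five lugs under my predicted marks to within 2–3 mm, with the yellow lug at (297,141) and the dab at (290,222). I'm using axis (590.3,136.5) and phase 19.4°, so the yellow lug top is at (654.4,159.1). Moving above it now.

Emit:
play_rows(
  plan=[
    [20, 5, -2, -0.007, -0.014, 0, -1],
    [20, 5, -8, 0, 0, 0, -1],
    [20, 5, -20, 0, 0, 0, -1],
    [0, 0, -20, 0, 0, 0, -1],
    [0, 0, 0, 0, 0, 0, -1],
  ],
)

```text
time_s: 2.65
eef_pos: [657.2, 154.4, 205.2]
ee_rot: [0.0, 0.981, 0.196, 0.001]
force: [-1.1, 0.2, -0.2]
grip_width: -0.001
```

Emit:
play_rows(
  plan=[
    [-2, 4, -10, 0, 0, 0, -1],
    [-1, 1, -10, 0, 0, 0, -1],
    [0, 0, -5, 0, 0, 0, -1],
    [0, 0, 0, 0, 0, 0, -1],
    [0, 0, 0, 0, 0, 0, -1],
  ],
)

```text
time_s: 3.07
eef_pos: [653.5, 156.9, 180.9]
ee_rot: [0.0, 0.981, 0.194, 0.002]
force: [0.2, -0.7, -0.1]
grip_width: -0.003
```

Run:
```python
from rig import sense,optics;from h import *
c=optics.capture("wrist");s=sense();print(s["eef_pos"],s["force"],s["wrist_torque"])
im=c["img"].copy()
print(proj(c,[654.4,159.1,156]), proj(c,s["eef_pos"]-[0,0,19]))
w=im[120:420,130:430];cv2.imwrite("pics/w2.png",cv2.resize(w,None,fx=2,fy=2))
```

```text
[653.55463339 156.92903411 180.97719775] [ 0.30277106  0.33126545 -0.47194264] [ 0.04146124 -0.00986925  0.01543598]
[277.99480937 265.04128467] [281.08719987 273.11395116]
```

View pics/w2.png

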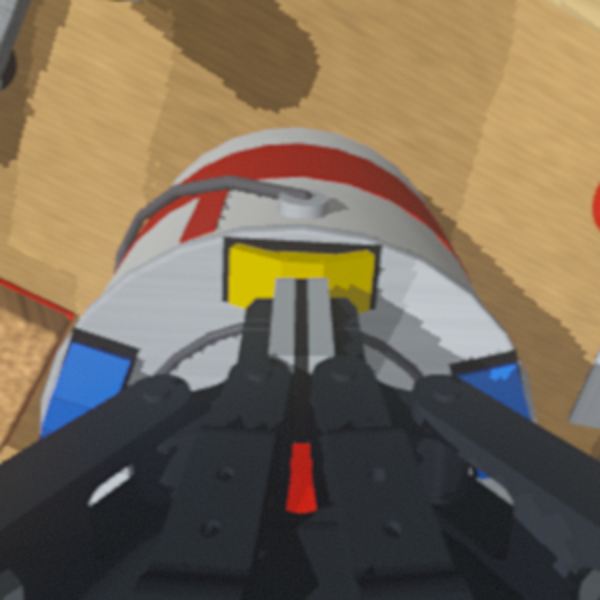

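The crop shows the shut pads (302,300) lying centrally across the yellow lug (300,275); the residual offset is 1–2 mm. I'll press gently and watch the force.

Emit:
play_rows(
  plan=[
    [1, 2, -3, 0, 0, 0, -1],
    [0, 0, -3, 0, 0, 0, -1],
    [0, 0, -2, 0, 0, 0, -1],
    [0, 0, 0, 0, 0, 0, -1],
  ],
)

```text
time_s: 3.45
eef_pos: [655.2, 159.2, 174.5]
ee_rot: [0.001, 0.981, 0.195, 0.004]
force: [0.7, 0.1, -0.7]
grip_width: 0.004
```

Emit:
play_rows(
  plan=[
    [0, 0, -2, 0, 0, 0, -1],
    [0, 0, -2, 0, 0, 0, -1],
  ],
)

```text
time_s: 3.62
eef_pos: [655.3, 159.3, 171.3]
ee_rot: [0.001, 0.981, 0.195, 0.005]
force: [-1.3, 0.4, 3.1]
grip_width: -0.001
```

Force is now 3 N, so it's yielding. Continuing.

Emit:
play_rows(
  plan=[
    [0, 0, -2, 0, 0, 0, -1],
    [0, 0, -1, 0, 0, 0, -1],
  ],
)

```text
time_s: 3.78
eef_pos: [655.3, 159.3, 168.4]
ee_rot: [0.001, 0.981, 0.195, 0.005]
force: [-1.0, 0.5, 2.5]
grip_width: -0.001
```

Emit:
play_rows(
  plan=[
    [0, 0, -1, 0, 0, 0, -1],
  ],
)

```text
time_s: 3.87
eef_pos: [655.4, 159.2, 167.7]
ee_rot: [0.001, 0.981, 0.195, 0.005]
force: [-4.4, -0.2, 14.2]
grip_width: 0.001
```

Lug 1 reached its hard stop at TCP z ≈ 168 with 14 N. Next I lift 10 mm, so the tips are about 15 mm above the lid, and go along the arc to lug 2.

Emit:
play_rows(
  plan=[
    [0, 0, 9, 0, 0, 0, -1],
    [-11, 18, 1, 0, 0.01, 0.01, -1],
    [-15, 15, 0, 0, 0, 0, -1],
    [-19, 9, 0, 0, 0, 0, -1],
    [-21, 3, 0, 0, 0, 0, -1],
  ],
)

```text
time_s: 4.28
eef_pos: [590.1, 203.8, 177.8]
ee_rot: [-0.0, 0.98, 0.198, 0.001]
force: [1.2, -1.0, 0.0]
grip_width: -0.006
```

Emit:
play_rows(
  plan=[
    [0, 0, 0, 0, 0, 0, -1],
    [0, 0, 0, 0, 0, 0, -1],
  ],
)

```text
time_s: 4.45
eef_pos: [587.5, 205.4, 178.8]
ee_rot: [-0.0, 0.98, 0.199, 0.001]
force: [-0.4, -0.3, 0.1]
grip_width: -0.0
```

Emit:
play_rows(
  plan=[
    [1, -1, -3, 0, 0, 0, -1],
    [0, 0, -2, 0, 0, 0, -1],
    [0, 0, -2, 0, 0, 0, -1],
    [0, 0, -2, 0, 0, 0, -1],
  ],
)

```text
time_s: 4.78
eef_pos: [590.7, 203.7, 170.1]
ee_rot: [-0.001, 0.98, 0.198, 0.002]
force: [-2.0, 1.0, 2.4]
grip_width: 0.001
```

Emit:
play_rows(
  plan=[
    [0, 0, -1, 0, 0, 0, -1],
    [0, 0, 0, 0, 0, 0, -1],
  ],
)

```text
time_s: 4.95
eef_pos: [591.0, 203.6, 168.5]
ee_rot: [-0.001, 0.98, 0.198, 0.001]
force: [-1.8, 1.3, 3.4]
grip_width: 0.003
```

Emit:
play_rows(
  plan=[
    [0, 0, -1, 0, 0, 0, -1],
  ],
)

```text
time_s: 5.03
eef_pos: [591.2, 203.5, 167.6]
ee_rot: [-0.001, 0.98, 0.198, 0.001]
force: [-3.3, 0.2, 13.4]
grip_width: 0.002
```

Emit:
play_rows(
  plan=[
    [0, 0, 0, 0, 0, 0, -1],
  ],
)

```text
time_s: 5.12
eef_pos: [591.3, 203.5, 167.8]
ee_rot: [-0.001, 0.98, 0.198, 0.001]
force: [-2.0, 0.5, 3.1]
grip_width: 0.002
```

Lug 2 is on its stop at the same height. On to lug 3.

Emit:
play_rows(
  plan=[
    [0, 0, 9, 0, 0, 0, -1],
    [-23, -3, 1, 0, 0, 0, -1],
    [-19, -10, 0, 0, 0, 0, -1],
    [-15, -15, 0, 0, 0, 0, -1],
    [-9, -19, 0, 0, 0, 0, -1],
  ],
)

```text
time_s: 5.53
eef_pos: [524.8, 156.5, 178.5]
ee_rot: [-0.0, 0.98, 0.199, 0.003]
force: [0.4, 0.5, 0.3]
grip_width: -0.002
```

Emit:
play_rows(
  plan=[
    [0, 0, 0, 0, 0, 0, -1],
    [0, 0, 0, 0, 0, 0, -1],
  ],
)

```text
time_s: 5.7
eef_pos: [524.0, 154.1, 179.9]
ee_rot: [0.0, 0.98, 0.198, 0.003]
force: [0.2, 0.6, -0.3]
grip_width: 0.002
```

Emit:
play_rows(
  plan=[
    [1, 1, -3, 0, 0, 0, -1],
    [0, 0, -3, 0, 0, 0, -1],
    [0, 0, -2, 0, 0, 0, -1],
    [0, 0, -2, 0, 0, 0, -1],
  ],
)

```text
time_s: 6.03
eef_pos: [526.7, 155.9, 170.2]
ee_rot: [0.001, 0.98, 0.198, 0.004]
force: [-1.6, -1.5, 2.5]
grip_width: 0.002
```

Emit:
play_rows(
  plan=[
    [0, 0, -1, 0, 0, 0, -1],
  ],
)

```text
time_s: 6.12
eef_pos: [526.7, 156.0, 168.8]
ee_rot: [0.001, 0.98, 0.199, 0.004]
force: [-1.2, -1.2, 2.6]
grip_width: -0.004
```

Emit:
play_rows(
  plan=[
    [0, 0, -1, 0, 0, 0, -1],
  ],
)

```text
time_s: 6.2
eef_pos: [526.8, 156.1, 167.7]
ee_rot: [0.001, 0.98, 0.199, 0.004]
force: [-2.7, -2.4, 11.5]
grip_width: -0.002
```

Emit:
play_rows(
  plan=[
    [0, 0, 0, 0, 0, 0, -1],
  ],
)

```text
time_s: 6.28
eef_pos: [526.8, 156.1, 167.7]
ee_rot: [0.001, 0.98, 0.199, 0.004]
force: [-2.4, -2.1, 5.1]
grip_width: -0.006
```

Lug 3 is down. On to lug 4.

Emit:
play_rows(
  plan=[
    [0, 0, 9, 0, 0, 0, -1],
    [-5, -21, 1, 0, 0.008, 0, -1],
    [4, -21, 0, 0, 0, 0, -1],
    [10, -19, 0, 0, 0, 0, -1],
    [15, -14, 0, 0, 0, 0, -1],
  ],
)

```text
time_s: 6.7
eef_pos: [550.2, 82.5, 179.8]
ee_rot: [-0.001, 0.979, 0.202, 0.0]
force: [-0.4, 0.6, 0.5]
grip_width: -0.004
```

Emit:
play_rows(
  plan=[
    [0, 0, 0, 0, 0, 0, -1],
    [0, 0, 0, 0, 0, 0, -1],
  ],
)

```text
time_s: 6.87
eef_pos: [552.3, 80.2, 180.4]
ee_rot: [-0.0, 0.98, 0.2, 0.001]
force: [-0.6, 0.1, 0.3]
grip_width: -0.001
```

Emit:
play_rows(
  plan=[
    [0, 0, -4, 0, 0, 0, -1],
    [0, 0, -3, 0, 0, 0, -1],
    [0, 0, -2, 0, 0, 0, -1],
    [0, 0, -2, 0, 0, 0, -1],
  ],
)

```text
time_s: 7.2
eef_pos: [552.1, 81.8, 169.8]
ee_rot: [0.0, 0.98, 0.201, 0.003]
force: [-0.1, -2.3, 2.7]
grip_width: 0.001
```

Emit:
play_rows(
  plan=[
    [0, 0, -1, 0, 0, 0, -1],
  ],
)

```text
time_s: 7.28
eef_pos: [552.0, 82.0, 168.8]
ee_rot: [0.0, 0.98, 0.201, 0.003]
force: [-0.1, -2.3, 3.0]
grip_width: -0.002
```

Emit:
play_rows(
  plan=[
    [0, 0, -1, 0, 0, 0, -1],
  ],
)

```text
time_s: 7.37
eef_pos: [551.9, 82.2, 167.9]
ee_rot: [0.001, 0.979, 0.201, 0.003]
force: [0.4, -1.8, 3.7]
grip_width: 0.005
```

Emit:
play_rows(
  plan=[
    [0, 0, 0, 0, 0, 0, -1],
  ],
)

```text
time_s: 7.45
eef_pos: [551.9, 82.4, 167.8]
ee_rot: [0.0, 0.979, 0.202, 0.003]
force: [-0.3, -0.5, 0.5]
grip_width: 0.001
```

No force peak on that one yet, so I'm pressing a bit more.

Emit:
play_rows(
  plan=[
    [0, 0, -1, 0, 0, 0, -1],
  ],
)

```text
time_s: 7.53
eef_pos: [551.9, 82.5, 167.6]
ee_rot: [0.001, 0.979, 0.202, 0.003]
force: [-5.2, -3.0, 16.1]
grip_width: -0.003
```

Lug 4 is on its stop at 16 N. On to lug 5.

Emit:
play_rows(
  plan=[
    [0, 0, 9, 0, 0, 0, -1],
    [19, -11, 0, 0, 0.006, 0, -1],
    [21, -3, 0, 0, 0, 0, -1],
    [21, 4, 0, 0, 0, 0, -1],
    [18, 9, 0, 0, 0, 0, -1],
  ],
)

```text
time_s: 7.95
eef_pos: [630.6, 82.0, 178.5]
ee_rot: [-0.002, 0.979, 0.202, -0.001]
force: [0.0, -0.2, 0.2]
grip_width: -0.001
```

Emit:
play_rows(
  plan=[
    [0, 0, 0, 0, 0, 0, -1],
    [0, 0, 0, 0, 0, 0, -1],
  ],
)

```text
time_s: 8.12
eef_pos: [632.3, 83.4, 177.7]
ee_rot: [-0.002, 0.979, 0.202, -0.001]
force: [0.6, -0.2, 0.2]
grip_width: 0.002
```

Emit:
play_rows(
  plan=[
    [0, 0, -3, 0, 0, 0, -1],
    [0, 0, -2, 0, 0, 0, -1],
    [0, 0, -2, 0, 0, 0, -1],
    [0, 0, -1, 0, 0, 0, -1],
  ],
)

```text
time_s: 8.45
eef_pos: [631.6, 83.5, 170.6]
ee_rot: [-0.002, 0.979, 0.202, 0.0]
force: [1.7, 0.6, 2.5]
grip_width: -0.001
```

Emit:
play_rows(
  plan=[
    [0, 0, -1, 0, 0, 0, -1],
  ],
)

```text
time_s: 8.53
eef_pos: [631.5, 83.5, 170.1]
ee_rot: [-0.002, 0.979, 0.202, 0.001]
force: [1.9, 1.5, 2.2]
grip_width: -0.0
```

Emit:
play_rows(
  plan=[
    [0, 0, -1, 0, 0, 0, -1],
    [0, 0, -1, 0, 0, 0, -1],
  ],
)

```text
time_s: 8.7
eef_pos: [631.5, 83.5, 168.7]
ee_rot: [-0.002, 0.979, 0.202, 0.002]
force: [2.6, -0.3, 2.8]
grip_width: 0.001
```

Emit:
play_rows(
  plan=[
    [0, 0, -1, 0, 0, 0, -1],
  ],
)

```text
time_s: 8.78
eef_pos: [631.5, 83.5, 167.8]
ee_rot: [-0.002, 0.979, 0.202, 0.002]
force: [1.8, 0.3, 2.3]
grip_width: 0.002
```

Emit:
play_rows(
  plan=[
    [0, 0, -1, 0, 0, 0, -1],
  ],
)

```text
time_s: 8.87
eef_pos: [631.6, 83.5, 167.7]
ee_rot: [-0.002, 0.979, 0.202, 0.002]
force: [-3.0, 0.2, 14.1]
grip_width: -0.0
```

All five are on their stops. I'll finish the round, hovering back to the yellow lug, then lift clear and check.

Emit:
play_rows(
  plan=[
    [0, 0, 9, 0, 0, 0, -1],
    [15, 14, 0, 0, 0, 0, -1],
    [9, 19, 0, 0, 0, 0, -1],
    [3, 21, 0, 0, 0, 0, -1],
    [-4, 20, 0, 0, 0, 0, -1],
  ],
)

```text
time_s: 9.28
eef_pos: [654.2, 155.2, 176.7]
ee_rot: [-0.002, 0.98, 0.199, -0.002]
force: [-0.2, 0.5, -0.5]
grip_width: 0.0
```

Emit:
play_rows(
  plan=[
    [0, 0, 10, 0, 0, 0, -1],
    [0, 0, 25, 0, 0, 0, -1],
    [0, 0, 25, 0, 0, 0, -1],
    [-10, -5, 20, 0, 0, 0, -1],
    [-20, -5, 5, 0, 0, 0, -1],
  ],
)

```text
time_s: 9.7
eef_pos: [621.5, 147.9, 261.1]
ee_rot: [-0.002, 0.979, 0.201, -0.008]
force: [0.0, -1.4, 0.5]
grip_width: -0.001
```

Emit:
play_rows(
  plan=[
    [-30, -5, 5, 0, 0, 0, -1],
    [0, 0, 0, 0, 0, 0, -1],
    [0, 0, 0, 0, 0, 0, -1],
  ],
)

```text
time_s: 9.95
eef_pos: [587.2, 140.4, 269.0]
ee_rot: [-0.002, 0.98, 0.201, -0.009]
force: [0.1, 0.6, 0.6]
grip_width: 0.003
```

Run:
```python
from rig import sense,optics;from h import *
c=optics.capture("wrist");s=sense();print(s["eef_pos"],s["force"],s["time_s"])
cv2.imwrite("pics/w3.png",c["img"])
for l in lugs(c,(280,210),700,149):
    if l[2]>150: print(l[0],l[1].round(1),l[2],l[3].round(1))
```

```text
[587.5079397  140.54575551 269.13821568] [-0.17855411 -0.06822472  0.8893962 ] 10.0
Y [210.9  11.9] 1243 [700.6 242.4 149. ]
Y [294.8 125.6] 962 [654.5 158.6 149. ]
Y [350.6 301.6] 180 [528.6  44.2 149. ]
B [212.5 177.6] 798 [590.6 203.6 149. ]
B [367.4 188.8] 796 [632.2  83.  149. ]
B [123.5 204.3] 649 [539.  265.4 149. ]
B [239.1 261.5] 603 [526.8 156.4 149. ]
B [326.8 267.5] 635 [552.6  81.1 149. ]
R [431.  134.9] 952 [690.2  56.7 145. ]
R [287.5 205.5] 2923 [591.6 137.  145. ]
R [327.1 302.8] 428 [516.1  62.3 145. ]
```

View pics/w3.png

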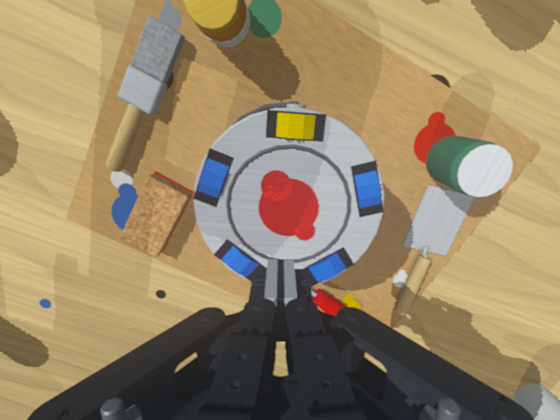

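The picture shows all five lugs sunk equally, with the black end slots visible. The yellow lug is at (295,126), and the dab is intact and in its former place at (591.6,137.0). The arm is clear of everything, so I'm handing in.

```bash
python3 -c "
from rig import ctrl;print(ctrl.finish_job())"
```

```text
the job is handed in; nothing more can be done
None
```

I ran the shut fingertips counter-clockwise round the rim from the yellow lug and pressed each of the five lugs straight down to its stop. I then hovered on to the yellow lug, lifted clear and handed in at about 10 s of the 64 s.

- **Lugs:** Each one yielded at about 3 N and met its stop at the same height (TCP z about 167.7 mm), with 11–16 N at the stop. The last picture shows all five sunk alike.
- **Travel height:** The measured readings put the fingertips about 14–17 mm above the lid when moving between lugs. These are readings at the ends of the moves, not a continuous trace.
- **Tin, dab and bystanders:** The dab measured (591.6, 137.0) before and after. The lugs stayed within about 1–2 mm of where they were, with two partly hidden ones 4 mm off in y in the first picture, so the tin did not visibly shift. The bystanders in the wrist view looked unmoved. I did not measure them or take a final top or side picture.
- **Disagreements:** The three cameras differed by up to about 4 mm on the tin's axis, so I used a mean. Lugs 4 and 5 each needed one extra 1 mm step before the force rose at the stop.

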